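# Stack the filler tins on their tray and slide it under the bench shelf

### The arm

A 6-joint arm with a two-finger parallel gripper is mounted at the origin on the work surface. World frame = base frame: x ahead of the robot, y to its left, z up, the work surface at z = 0. Lengths are in mm, angles in rad, forces in N, time in s.
With the tool pointing down it reaches from about 325 to 850 mm from the base axis. Payload 4.4 kg.
Tool frame: the origin (TCP) lies at the very end of the fingers, on their centre line; the grasp point (between the pads) lies behind it (robot.grip_point_offset is the z of the grasp point in the tool frame, in mm); z points along the fingers, x is the direction in which the jaws open and shut, and the axes are right-handed (so a half turn about z gives the same grasp; the last joint's range is limited). The gripper opens to 94 mm and grips with 3 to 60 N. Pads are 16 mm wide; open, the fingers measure 119 mm over their backs; the gripper's body (75 mm by 177 mm) begins 78 mm behind the grasp point.
Start: joints at [-0.15, 0.207, 1.542, -0, 1.393, -0.15], TCP at [575.002, -0.012, 205.447] pointing down, gripper open.
Joint ranges: [-2.73, 2.73], [-0.86, 2.22], [0.23, 2.46], [-1.11, 4.25], [0.08, 2.63], [-2.82, 2.82]. Speed limits (rad/s): [2.79, 2.79, 3.14, 3.14, 3.14, 3.14].

### API

Orientations are given as a rotation vector (axis times angle).
In Python, from station import robot, read_state, camera, camera_model, ticket gives the robot as it stands. The module is installed in compiled form; this text tells all that it offers. Calls block until the motion is done:
- robot.move_pose(position, orientation): joint-space move of the TCP to a pose.
- robot.movel(position, ori=None, v=150, threshold=None): straight line of the TCP; ori=None keeps the orientation; v is the mean speed in mm/s. With threshold (N) it stops when the force on the tool has changed by that much, and returns True; else False.
- robot.movej(angles): joint-space move.
- robot.set_gripper(opening): opening from 0.0 (shut) to 1.0 (fully open); the grip force is fixed at half the most; returns when the fingers have stopped.
- robot.wait(seconds).
- robot.ik(position, orientation): joint angles nearest the present ones, or None.
- read_state(): the state.
- camera(name): name is "scene" or "side" or "wrist"; returns the picture (420x560x3 uint8, red, green, blue); there is no depth.
- camera_model(name): a dict with "fov_y" (degrees; the focal length in pixels is half the picture's height over the tangent of half this angle, whatever the lens; pixels are square), "cx", "cy" (the principal point, pixels), "dist_coeffs" ([k1, k2, p1, p2, k3] as OpenCV has them; the pictures are not rectified), "R" (3x3) and "t" (3): a world point X has camera coordinates R X + t; the wrist camera has in their place "tool_from_camera" (4x4, takes a point from camera to tool coordinates, whose origin is the TCP and whose axes are the tool frame's). Camera axes: x right, y down, z forward; pixel columns grow to the right and rows downward; lengths in mm; the calibration is good to about 2 mm. A picture is of the moment at which its call begins: read the wrist's pose just before it. camera_model takes no time and is no camera call.
A pose or a line that the arm cannot do raises robot.Unreachable and nothing moves.
- ticket.hand_in(): hands the job in, once; it reports no verdict.
The state is a dict: "t": time; "joint_positions": joint angles; "joint_vel": joint speeds; "effort": joint torques, N m; "tool_pos": TCP position; "tcp_rot": TCP orientation; "ft_force": force on the tool from outside, world axes, zero at the start; "wrist_torque": the same for the moment, N m; "gripper_width": opening from 0.0 (shut) to 1.0 (fully open).
Only numpy, scipy, OpenCV 4.12 (cv2) and the standard library are available. Lean on these libraries where they do the work, as an engineer would, in place of code of your own. Each camera call takes 0.05 s, during which the arm holds its last target.

### The job

Put the filler tins away: stack the three flat metal tins upright on the round cork pad of the plywood tray, the widest first, the middle one on it and the smallest on top, each centred on what is below it. Then, without lifting the tray off the bench, slide it by its upright tab, tab end last, under the low shelf until it is fully home against the back panel with the stack still standing, and let go. Leave the jar, the spray can and the model car where they are.

Things in the scene. Friction and masses are not known exactly. Their poses are not given: they have to be found in the camera images.
- tin_wide: Flat round plain metal tin, closed, 64 mm in diameter and 22 mm high, about 130 g, lying flat on the bench. Origin at the centre of its underside, z up. The three tins differ only in size.
- tin_middle: Flat round plain metal tin, closed, 52 mm in diameter and 20 mm high, about 90 g. Origin at the centre of its underside, z up.
- tin_small: Flat round plain metal tin, closed, 40 mm in diameter and 18 mm high, about 60 g. Origin at the centre of its underside, z up.
- tray: Loose plywood tray on slick runners, 150 (x) by 120 mm (y), 350 g; floor top at z = 6 mm, edge lip 3 mm wide up to z = 10. Origin on the underside below the centre of the flush round cork pad, 74 mm wide; tray spans x -100 to +50 mm. x points to the end that goes under the shelf first. Dark upright tab: centre x = -82, y = 0; 28 mm long (x), 14 thick (y), top 75 mm above the bench.
- shelf: Fixed low shelf open to the robot: white board 190 (y) by 100 mm (x), underside 78 and top 92 mm above the bench, on plywood sides 150 mm apart inside; items up to 34 mm high on its rear. Origin on the bench below the middle of the front edge, x into the bay. Back panel face at x = +88 mm: tray home has its origin at x = +38, y = 0, tab centre 44 mm outside the edge. Full stack tops at 66 mm.
- jar: Small glass jar with a white cap, 40 mm in diameter and 58 mm high, standing among the tins; not part of the job, do not disturb. Origin at the centre of its underside.
- spray_can: Spray can, 52 mm in diameter, 150 mm high, standing at the far right; do not disturb. Origin at the centre of its underside.
- car: White model car, about 130 mm long (its x), 72 mm wide and 41 mm high, on black wheels at the far left; do not disturb. Origin at bench height, below its middle.

How it is judged:
By the outcome, as a careful person would: the job done as asked, in the order asked, and still so for the second after the job is handed in, with the robot touching nothing.
It also fails if it takes over 102 s, if anything falls off the work surface, if the arm or the gripper's body presses on something with over 40 N, if the wrist force passes 120 N, or if a joint passes its speed limit or range.

## Working session

There is one attempt and no reset: what is moved stays moved. The work goes in short steps, each a Python script; the robot and the scene stay as the last script left them, time stands still between calls to the robot, and variables do not carry over. Pictures are saved under pics/ and viewed, and the job is handed in when it is done.

```bash
mkdir -p pics; cat > h.py <<'E'
from station import robot, read_state, camera, camera_model, ticket
import numpy as np, cv2
def save(img,name,s=None):
    if s: img=cv2.resize(img,None,fx=s,fy=s,interpolation=cv2.INTER_CUBIC)
    cv2.imwrite('pics/'+name,img[:,:,::-1])
def K(m):
    f=210/np.tan(np.radians(m['fov_y'])/2)
    return np.array([[f,0,m['cx']],[0,f,m['cy']],[0,0,1.]])
def ext(m,pose=None):
    """returns R,t world->cam"""
    if 'R' in m: return np.array(m['R']),np.array(m['t']).ravel()
    T=np.array(m['tool_from_camera']); p,r=pose
    Rw=cv2.Rodrigues(np.array(r,float))[0]
    Rc=Rw@T[:3,:3]; c=Rw@T[:3,3]+np.array(p)
    return Rc.T,-Rc.T@c
def ray(m,uv,pose=None):
    R,t=ext(m,pose)
    p=cv2.undistortPoints(np.array([[uv]],float),K(m),np.array(m['dist_coeffs'],float))[0,0]
    d=R.T@np.array([p[0],p[1],1]); c=-R.T@t
    return c,d/np.linalg.norm(d)
def onz(m,uv,z,pose=None):
    c,d=ray(m,uv,pose); return c+d*(z-c[2])/d[2]
def tri(rays):
    A=np.zeros((3,3));b=np.zeros(3)
    for c,d in rays:
        P=np.eye(3)-np.outer(d,d);A+=P;b+=P@c
    x=np.linalg.solve(A,b)
    return x,[np.linalg.norm((np.eye(3)-np.outer(d,d))@(x-c)) for c,d in rays]
def proj(m,X,pose=None):
    R,t=ext(m,pose)
    return cv2.projectPoints(np.array(X,float).reshape(-1,1,3),cv2.Rodrigues(R)[0],t,K(m),np.array(m['dist_coeffs'],float))[0].reshape(-1,2)
E
python3 - <<'E'
from h import *
import pickle
s=read_state();print(s)
for n in ['scene','side','wrist']:
    im=camera(n);np.save('pics/%s0.npy'%n,im);save(im,n+'0.png',1.4);m=camera_model(n);print(n,m)
    if 'R' in m: print(-np.array(m['R']).T@np.array(m['t']))
E
```

```text
{'t': 0.0, 'joint_positions': array([-1.50515837e-01,  2.07413477e-01,  1.54289254e+00,  2.05580482e-05,
        1.39350606e+00, -1.50512199e-01]), 'joint_vel': array([-0.00057139, -0.00053769, -0.00058452,  0.00039988,  0.00156332,
       -0.00131771]), 'effort': array([-8.39226868e-05, -3.70882022e+01, -2.81415099e+01,  6.96549774e-02,
        3.60915181e-02, -1.71865345e-04]), 'tool_pos': array([5.74218027e+02, 1.05171259e-01, 2.04323646e+02]), 'tcp_rot': array([-3.14123797e+00,  1.14435433e-05,  3.44168774e-03]), 'ft_force': array([ 0.95334363,  0.24267061, -0.11237218]), 'wrist_torque': array([ 0.00324372, -0.04366006, -0.02013808]), 'gripper_width': 1.0023584629428604}
scene {'fov_y': 54.082575082936295, 'cx': 273.92510245845506, 'cy': 216.34057009109364, 'dist_coeffs': array([-0.12796211,  0.        ,  0.        ,  0.        ,  0.        ]), 'R': array([[-0.56665913,  0.82392478,  0.00673705],
       [ 0.59253612,  0.41317456, -0.69151119],
       [-0.57253678, -0.38785918, -0.72233433]]), 't': array([ 324.89003003, -315.95813072, 1251.43977171])}
[1087.81381169  348.24332141 
[... 278 characters left out ...]
.80373983],
       [ 0.55304666,  0.58359477, -0.5946062 ]]), 't': array([-409.67993699,  299.31179105,  905.00606845])}
[ -79.5654716  -690.77240283  770.04156134]
wrist {'fov_y': 66.45232045799436, 'cx': 283.781985074761, 'cy': 205.81530619713178, 'dist_coeffs': array([-0.02744039,  0.        ,  0.        ,  0.        ,  0.        ]), 'tool_from_camera': array([[ 9.99999791e-01,  4.25015890e-04, -4.87428792e-04,
         2.04234662e-01],
       [-2.98749347e-04,  9.72069672e-01,  2.34692276e-01,
        -6.42315802e+01],
       [ 5.73562692e-04, -2.34692081e-01,  9.72069595e-01,
        -1.78715871e+02],
       [ 0.00000000e+00,  0.00000000e+00,  0.00000000e+00,
         1.00000000e+00]])}
```

View pics/scene0.png

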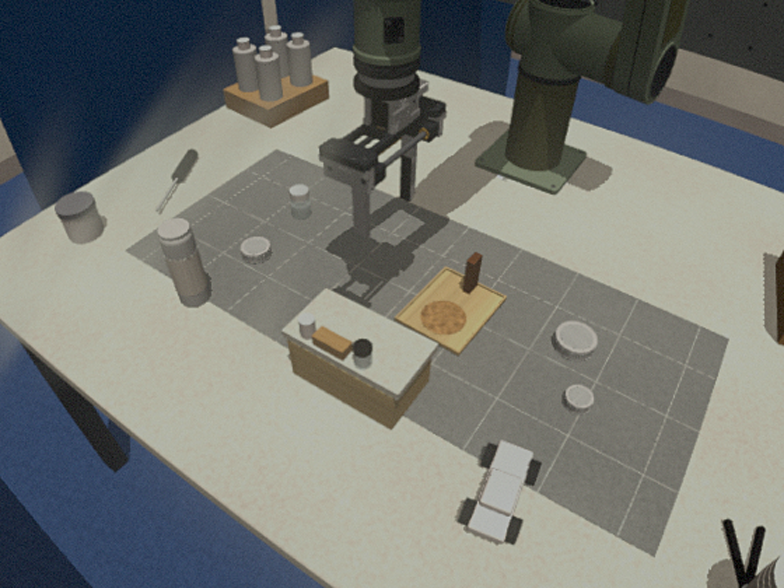

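View pics/side0.png

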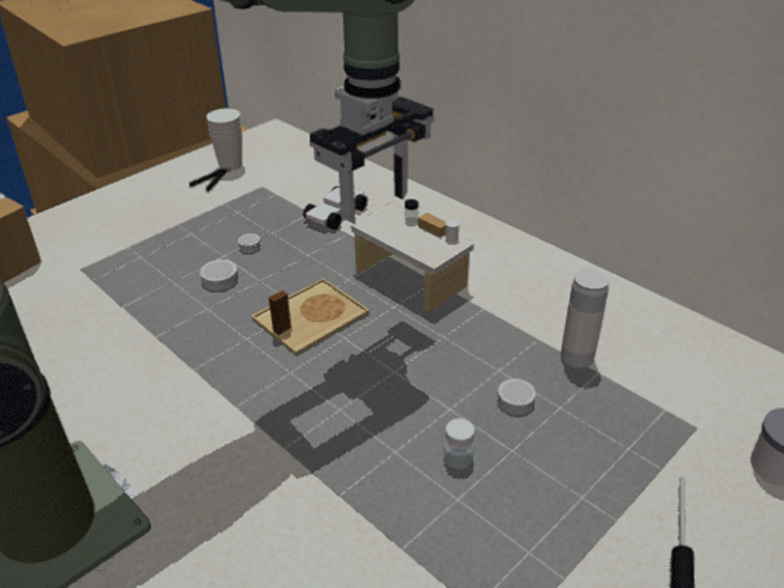

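View pics/wrist0.png

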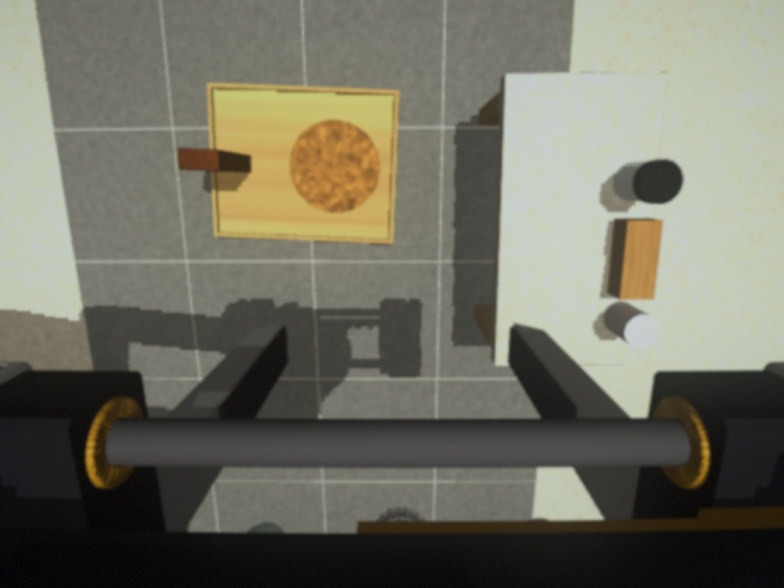

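The scene view (1.4x) shows tins at about (576,335), (579,396) and (256,246). It also shows the jar at (300,198), the can at (180,255), the tray with pad at (443,317) and tab at (472,272), and the shelf at (365,345). The side view shows tins at (219,271), (249,241) and (517,393), the pad at (323,308), and the jar at (459,442). I'll enlarge these for exact reading.

```bash
python3 - <<'E'
from h import *
def sheet(n,pts,out,w=44,h=33,s=6):
    im=np.load('pics/%s0.npy'%n); t=[]
    for (u,v) in pts:
        u=int(u/1.4);v=int(v/1.4);c=im[v-h//2-1:v+h//2+1,u-w//2:u+w//2]
        c=cv2.resize(c,None,fx=s,fy=s,interpolation=cv2.INTER_CUBIC)
        for k in range(0,w,5): cv2.putText(c,str(u-w//2+k),(k*s,8),0,.3,(255,255,0));cv2.line(c,(int((k+.5)*s),10),(int((k+.5)*s),14),(255,255,0))
        for k in range(0,h,5): cv2.putText(c,str(v-h//2-1+k),(0,int((k+.5)*s)+3),0,.3,(0,255,255));cv2.line(c,(20,int((k+.5)*s)),(24,int((k+.5)*s)),(0,255,255))
        t.append(c)
    r1=np.hstack(t[:3]);r2=np.hstack(t[3:6]); save(np.vstack([r1,r2]),out)
sheet('scene',[(576,338),(579,398),(256,248),(300,202),(443,317),(472,275)],'sc_s.png')
sheet('side',[(219,273),(249,242),(517,396),(459,440),(323,308),(280,310)],'sc_d.png')
E
```

```text
(no output)
```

View pics/sc_s.png

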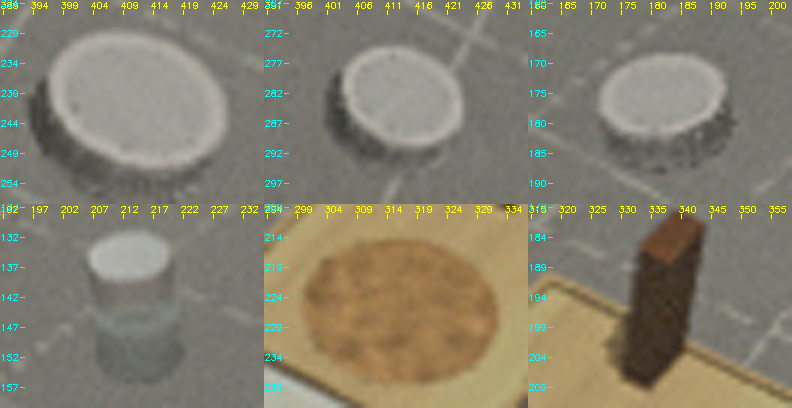

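View pics/sc_d.png

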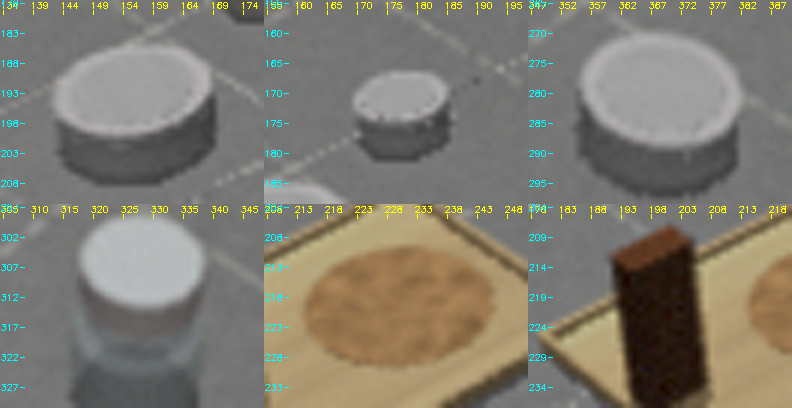

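Reading the crops (pixels in the original picture):

| Item | Scene view | Side view |
|---|---|---|
| Tin A top centre | (411.3,240.2) | (155.6,192.6) |
| Tin B top centre | (413.5,282.6) | (177.3,170.6) |
| Tin C top centre | (181.9,175.4) | (368.7,279.5) |
| Pad centre | (316.2,226.4) | (229.9,219.6) |
| Jar cap centre | (213,135.5) | (328.2,306) |

The tab's top is cut off in the scene crop.

```bash
python3 - <<'E'
from h import *
ms,md=camera_model('scene'),camera_model('side')
P={'A':((411.3,240.2),(155.6,192.6)),'B':((413.5,282.6),(177.3,170.6)),'C':((181.9,175.4),(368.7,279.5)),'pad':((316.2,226.4),(229.9,219.6)),'jar':((213,135.5),(328.2,306))}
for k,(a,b) in P.items():
    x,r=tri([ray(ms,a),ray(md,b)]); print(k,x.round(1),np.round(r,1))
# widths
z=20
for n,a,b in [('A',(389+48/6-.5,0),(389+227/6-.5,0))]: pass
for k,l,r,v,z in [('A',396.5,426.3,240.2,22),('B',403.3,423.7,282.6,18),('C',171.3,192.5,175.4,20)]:
    print(k,np.linalg.norm(onz(ms,(l,v),z)-onz(ms,(r,v),z)))
mw=camera_model('wrist');s=read_state()
pose=(s['tool_pos'],s['tcp_rot'])
q=lambda u,v,z:onz(mw,(u/1.4,v/1.4),z,pose).round(1)
print('pad',q(335,166,6))
print('tray corners z10',q(208,83,10),q(399,90,10),q(393,244,10),q(213,237,10))
print('tab top',q(178,149,75),q(218,150,75),q(219,170,75),q(180,168,75))
print('shelf top',q(505,72,92),q(497,365,92),q(666,72,92))
E
```

```text
A [451.5 275.1  20.3] [0.4 0.4]
B [550.5 320.6  16.9] [0.7 0.7]
C [ 575.8 -275.9   18.8] [0.3 0.3]
pad [521.1  79.4   4.7] [0.5 0.5]
jar [ 440.1 -285.6   55.9] [0.3 0.3]
A 66.01368854319576
B 41.588058543747515
C 53.289447655629154
pad [523.4  75.5   6. ]
tray corners z10 [426.6 138.5  10. ] [575.4 132.6  10. ] [570.5  12.2  10. ] [419.7  18.2  10. ]
tab top [428.6  84.8  75. ] [455.4  84.   75. ] [454.9  71.1  75. ] [428.7  72.6  75. ]
shelf top [639.1 128.   92. ] [643.8 -61.1  92. ] [737.2 129.   92. ]
```

```bash
cat >> h.py <<'E'
def ori(deg):
    a=np.radians(deg); x=np.array([np.cos(a),np.sin(a),0]); z=np.array([0,0,-1.]); y=np.cross(z,x)
    R=np.array([x,y,z]).T
    v=cv2.Rodrigues(R)[0].ravel()
    from scipy.spatial.transform import Rotation as Ro
    return Ro.from_matrix(R).as_rotvec()
def spose(n=20):
    P=[];T=[]
    for i in range(n):
        s=read_state();P.append(s['tool_pos']);T.append(s['tcp_rot'])
    return np.array(P),np.array(T)
def R_of(rv):
    from scipy.spatial.transform import Rotation as Ro
    return Ro.from_rotvec(rv).as_matrix()
E
python3 - <<'E'
from h import *
ms,md=camera_model('scene'),camera_model('side')
print('can',onz(ms,(175/1.4,228/1.4),150),onz(md,(590/1.4,283/1.4),150))
print('car',onz(ms,(500/1.4,490/1.4),25))
print(robot.grip_point_offset)
robot.move_pose([522,77,200],ori(87.7)); 
P,T=spose(15);print(P.mean(0),P.std(0),T.mean(0),T.std(0),ori(87.7),read_state()['t'],read_state()['ft_force'])
pose=(P.mean(0),ori(87.7))
im=camera('wrist');np.save('pics/w1.npy',im);save(im,'w1.png',1.4)
m=camera_model('wrist')
print(proj(m,[[522,77,6],[522,77,0]],pose)*1.4)
E
```

```text
can [ 715.62337605 -280.86618502  150.        ] [ 701.96756069 -292.78853263  150.        ]
car [746.15156691 292.12777303  25.        ]
-18.8
[522.08164546  76.88383519 200.00162798] [1.13686838e-13 2.84217094e-14 0.00000000e+00] [ 2.26642005e+00  2.17540791e+00 -3.17668785e-05] [4.44089210e-16 0.00000000e+00 6.77626358e-21] [2.26557822 2.17640983 0.        ] 1.4083 [ 0.83475729  0.04055248 -0.32183124]
[[401.52938914 262.19859435]
 [401.4654047  260.95111337]]
```

View pics/w1.png

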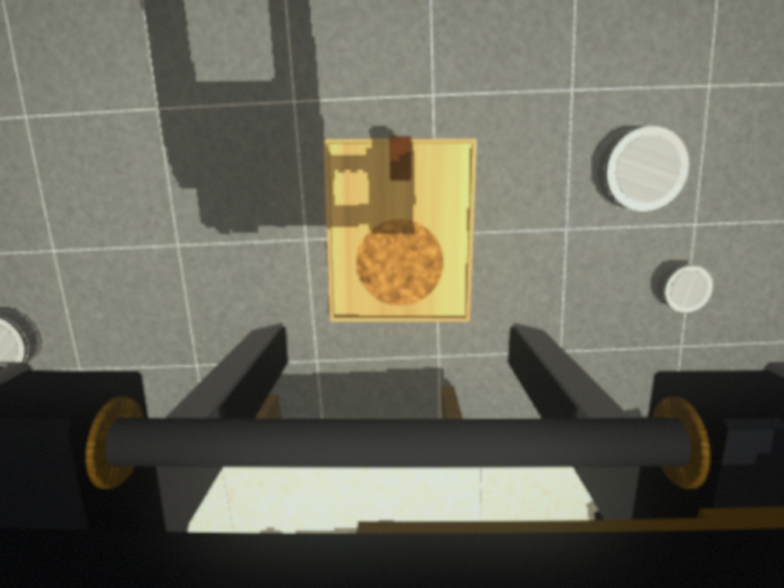

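The wrist view from above the tray (1.4x) shows the pad at about (400,262), the tab at (401,158), the wide tin at (648,168) and the small tin at (689,288). I'll measure them with a segmented ellipse fit.

```bash
python3 - <<'E'
from h import *
im=np.load('pics/w1.npy');m=camera_model('wrist')
pose=(read_state()['tool_pos'],read_state()['tcp_rot'])
hsv=cv2.cvtColor(im,cv2.COLOR_RGB2HSV)
for p in [(400,262),(350,290),(455,270),(400,200)]:
    print(p,hsv[int(p[1]/1.4),int(p[0]/1.4)])
g=cv2.GaussianBlur(im,(0,0),1.0).astype(int)
# cork : green lower than ply
u0,v0=285,187
sub=g[150:222,245:325]; mask=((sub[:,:,1]/(sub[:,:,0]+1.)<0.72)&(sub[:,:,0]>60)).astype(np.uint8)
n,l,st,c=cv2.connectedComponentsWithStats(mask)
k=1+np.argmax(st[1:,4]);cs,_=cv2.findContours((l==k).astype(np.uint8),cv2.RETR_EXTERNAL,cv2.CHAIN_APPROX_NONE)
h=cv2.convexHull(max(cs,key=len)); e=cv2.fitEllipse(h);print(st[k],e)
c=(e[0][0]+245,e[0][1]+150);print(c,onz(m,c,6,pose))
t=cv2.resize(im[90:240,220:350],None,fx=4.5,fy=4,interpolation=cv2.INTER_CUBIC)
t=cv2.resize(im[90:240,220:350],None,fx=4,fy=4,interpolation=cv2.INTER_CUBIC)
cv2.ellipse(t,(((c[0]-220+.5)*4,(c[1]-90+.5)*4),(e[1][0]*4,e[1][1]*4),e[2]),(0,0,255))
save(t,'pad.png')
E
```

```text
(400, 262) [ 17 169 195]
(350, 290) [ 21 130 224]
(455, 270) [ 27 109 224]
(400, 200) [ 19 140 144]
[  11    8   59   58 2533] ((39.855499267578125, 36.75325393676758), (57.7443962097168, 57.79719161987305), 15.839093208312988)
(284.8554992675781, 186.75325393676758) [521.39358272  74.62450641   6.        ]
```

View pics/pad.png

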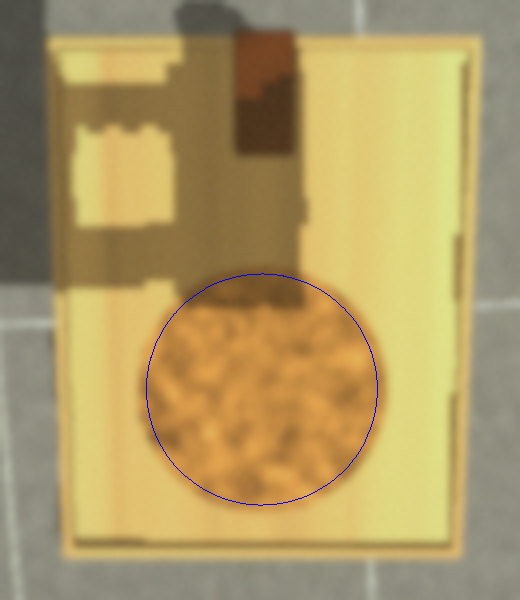

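```bash
python3 - <<'E'
from h import *
m=camera_model('wrist');pose=(read_state()['tool_pos'],read_state()['tcp_rot'])
q=lambda u,v,z:onz(m,(u/1.4-.15,v/1.4-.15),z,pose).round(1)
print('A',q(648.5,168,22),'B',q(689.5,288.5,18))
print('pad',q(400.2,262,6))
f=lambda u,v,z:onz(m,(220+u/4-.4,90+v/4-.4),z,pose).round(1)
print('corners',[f(*c,10) for c in [(48,37),(482,37),(463,557),(66,557)]])
print('tabtop',[f(*c,75) for c in [(234,30),(296,30),(293,75),(237,95)]])
for n in ['scene','side']: # how well fixed cams agree with these
    mm=camera_model(n);print(n,proj(mm,[[521.4,74,6],[449,275,22],[523.2,73.7,6]]))
E
```

```text
A [452.6 271.   22. ] B [551.6 316.6  18. ]
pad [521.7  75.6   6. ]
corners [array([420.3,  20.1,  10. ]), array([425.2, 139.2,  10. ]), array([574.5, 133.4,  10. ]), array([569.7,  13.9,  10. ])]
tabtop [array([426.7,  72.1,  75. ]), array([427.2,  86.1,  75. ]), array([437. ,  85.1,  75. ]), array([440.9,  72.1,  75. ])]
scene [[314.32391825 225.01310281]
 [412.0284428  238.8787229 ]
 [313.79859027 225.44342337]]
side [[231.68471362 220.16938361]
 [154.82814953 192.53037301]
 [232.35926657 219.87739209]]
```

```bash
python3 - <<'E'
from h import *
o=ori(87.7)
robot.move_pose([451.5,272,110],o)
s=read_state();pose=(s['tool_pos'],s['tcp_rot']);print(s['t'],pose,s['ft_force'])
im=camera('wrist');np.save('pics/a1.npy',im);save(im,'a1.png',1.4)
m=camera_model('wrist')
print(proj(m,[[451.5,272,22]],pose)*1.4)
E
```

```text
2.3583 (array([452.58716411, 271.5773463 , 110.63129126]), array([2.26508171e+00, 2.17519663e+00, 1.60797394e-03])) [0.06249823 0.56046025 0.53528556]
[[403.54615729 290.8896679 ]]
```

View pics/a1.png

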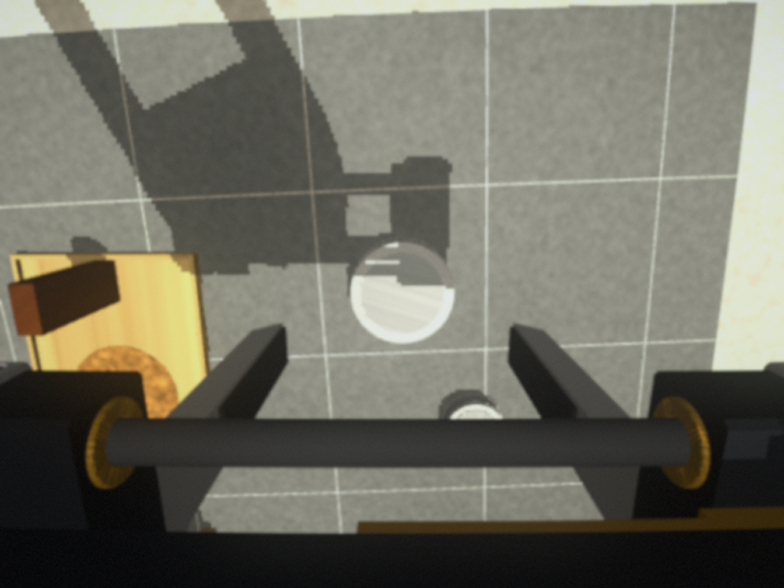

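The tin top is at (402.5,292.5) in 1.4x pixels, which gives A at about (452.5,271.4) and agrees with the earlier wrist view. I'll descend and grip.

```bash
python3 - <<'E'
from h import *
o=ori(87.7)
robot.movel([452.4,271.5,30],o,v=120)
print(robot.movel([452.4,271.5,4],o,v=60,threshold=12))
robot.set_gripper(0.0); robot.wait(0.2)
s=read_state();pose=(s['tool_pos'],s['tcp_rot']);print(s['t'],pose,s['ft_force'],s['gripper_width'])
im=camera('wrist');np.save('pics/a2.npy',im);save(im,'a2.png',1.4)
m=camera_model('wrist')
p=s['tool_pos'];print(proj(m,[[p[0],p[1],22]],pose)*1.4)
E
```

```text
False
4.5917 (array([452.62873389, 271.77785761,   4.24917321]), array([-2.26564596e+00, -2.17631105e+00, -1.08448980e-03])) [-0.05875771  0.53071619  1.44900419] 0.6758568680558756
[[406.28414413 360.54709012]]
```

View pics/a2.png

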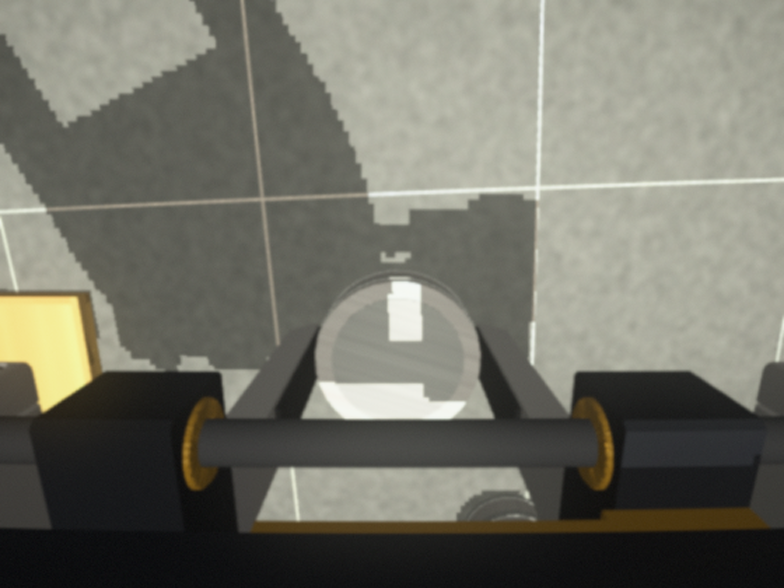

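```bash
python3 - <<'E'
from h import *
s=read_state();p,r=s['tool_pos'],s['tcp_rot'];m=camera_model('wrist')
print(np.round(R_of(r),5)); print(np.abs(cv2.Rodrigues(np.array(r))[0]-R_of(r)).max())
R,t=ext(m,(p,r)); X=np.array([p[0],p[1],22.]); c=R@X+t; print(c, K(m)@c/c[2]*1.4, proj(m,[X],(p,r))*1.4)
print(cv2.Rodrigues(cv2.Rodrigues(R)[0])[0]-R)
for uv in [(283,205),(285,240),(210,150)]: # roundtrip
    Y=onz(m,uv,6,(p,r)); print(uv,proj(m,[Y],(p,r)))
E
```

```text
[[ 4.0220e-02  9.9919e-01  5.1000e-04]
 [ 9.9919e-01 -4.0220e-02  4.9000e-04]
 [ 5.1000e-04  4.9000e-04 -1.0000e+00]]
2.220446049250313e-16
[  3.45265717  27.80456818 172.28536451] [406.28951856 360.57689912   1.4       ] [[406.28299086 360.52433097]]
[[-3.46944695e-16  1.11022302e-15  7.01261965e-16]
 [ 1.11022302e-15 -3.46944695e-17 -2.49800181e-16]
 [-3.33066907e-16  8.27463098e-16 -1.11022302e-15]]
(283, 205) [[283. 205.]]
(285, 240) [[285. 240.]]
(210, 150) [[210. 150.]]
```

```bash
python3 - <<'E'
from h import *
for i in range(3): print(np.round(camera_model('wrist')['tool_from_camera'],4).tolist())
E
grep -n "204234662\|2.0423" -r . | head
```

```text
[[1.0, 0.0003, 0.0, -3.4548], [-0.0003, 0.9722, 0.2341, -67.355], [0.0001, -0.2341, 0.9722, -178.7162], [0.0, 0.0, 0.0, 1.0]]
[[1.0, 0.0003, 0.0, -3.4548], [-0.0003, 0.9722, 0.2341, -67.355], [0.0001, -0.2341, 0.9722, -178.7162], [0.0, 0.0, 0.0, 1.0]]
[[1.0, 0.0003, 0.0, -3.4548], [-0.0003, 0.9722, 0.2341, -67.355], [0.0001, -0.2341, 0.9722, -178.7162], [0.0, 0.0, 0.0, 1.0]]grep: ./pics/scene0.npy: binary file matches
```

```bash
python3 - <<'E'
from h import *
for n in ['scene','side','wrist']:
    m=camera_model(n); print(n,m['fov_y'],m['cx'],m['cy'],m['dist_coeffs'],np.round(m.get('t',0),2),np.round(m.get('R',0),4).tolist())
E
```

```text
scene 54.082575082936295 273.92510245845506 216.34057009109364 [-0.12796211  0.          0.          0.          0.        ] [ 324.89 -315.96 1251.44] [[-0.5667, 0.8239, 0.0067], [0.5925, 0.4132, -0.6915], [-0.5725, -0.3879, -0.7223]]
side 42.79274182262242 270.2628177362511 202.45303957221986 [-0.09288361  0.          0.          0.          0.        ] [-409.68  299.31  905.01] [[0.7149, -0.699, -0.0211], [-0.4279, -0.4134, -0.8037], [0.553, 0.5836, -0.5946]]
wrist 66.45232045799436 283.781985074761 205.81530619713178 [-0.02744039  0.          0.          0.          0.        ] 0 0
```

The stored `tool_from_camera` differs from the one in my first script: x is now -3.45, was +0.2. The gripped tin is mechanically centred in the jaws and images at u=399 (1.4x), so the true x offset is about -0.5. I'll fix that constant myself and overlay models on the pictures to confirm.

```bash
cat >> h.py <<'E'
def wm():
    m=dict(camera_model('wrist'));T=np.array([[1,.0003,0,-.5],[-.0003,.9722,.2341,-67.4],[.0001,-.2341,.9722,-178.7],[0,0,0,1.]]);m['tool_from_camera']=T;return m
def circ(im,m,pose,c,r,z,col,s=1.4):
    a=np.linspace(0,2*np.pi,73);X=np.c_[c[0]+r*np.cos(a),c[1]+r*np.sin(a),z+0*a]
    q=(proj(m,X,pose)+.5)*s-.5
    cv2.polylines(im,[np.round(q*8).astype(int).reshape(-1,1,2)],True,col,1,cv2.LINE_AA,3)
def edgefit(im,m,pose,c0,r,z,band=4,pol=0):
    """refine circle centre: radial gradient maxima along projected circle"""
    from scipy.optimize import least_squares
    return None
E
python3 - <<'E'
from h import *
s=read_state();pose=(s['tool_pos'],s['tcp_rot']);m=wm()
im=cv2.resize(np.load('pics/a2.npy'),None,fx=1.4,fy=1.4,interpolation=cv2.INTER_CUBIC)
p=pose[0];circ(im,m,pose,(p[0],p[1]),32,22,(255,0,0));circ(im,m,pose,(p[0]-1,p[1]),32,22,(0,0,255))
a=im[240:460,270:530]
im=cv2.resize(np.load('pics/w1.npy'),None,fx=3,fy=3,interpolation=cv2.INTER_CUBIC)
pose=((522.08,76.88,200),ori(87.7))
# commanded measured
circ(im,m,pose,(522.3,77.8),37,6,(0,0,255),3)
circ(im,m,pose,(521,79),37,6,(0,255,0),3)
b=im[450:690,720:980]
save(np.hstack([cv2.resize(a,None,fx=1.5,fy=1.5),cv2.resize(b,None,fx=1.5,fy=1.375)]),'ov.png')
E
```

```text
(no output)
```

View pics/ov.png

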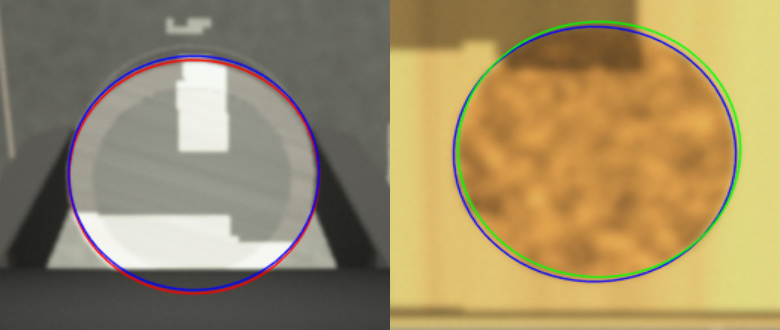

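The overlay confirms both. The tin sits about 0.5 mm toward -x in the jaws, and the pad is at about (521.6,78.2). I'll place the wide tin now.

```bash
python3 - <<'E'
from h import *
o=ori(87.7)
p=read_state()['tool_pos']
robot.movel([p[0],p[1],112],o,v=200)
robot.move_pose([522.1,78.2,112],o)
robot.movel([522.1,78.2,16],o,v=150); robot.wait(.2); print(read_state()['ft_force'])
r=robot.movel([522.1,78.2,9.3],o,v=20,threshold=4)
s=read_state();print(r,s['t'],s['tool_pos'],s['ft_force'],s['gripper_width'])
robot.set_gripper(0.82);robot.wait(.1)
s=read_state();print(s['t'],s['tool_pos'],s['gripper_width'])
robot.movel([522.1,78.2,112],o,v=200);robot.wait(.3)
s=read_state();pose=(s['tool_pos'],s['tcp_rot']);print(s['t'],pose)
raw=camera('wrist');np.save('pics/p1.npy',raw)
m=wm();im=cv2.resize(raw,None,fx=3,fy=3,interpolation=cv2.INTER_CUBIC)
circ(im,m,pose,(521.6,78.2),37,6,(0,255,0),3);circ(im,m,pose,(521.6,78.2),32,28,(0,0,255),3)
save(im[470:990,420:1200],'p1.png')
E
```

```text
[ 0.18745664  0.06990361 -1.54124143]
True 7.5083 [522.53612468  78.07123945  10.2114707 ] [-0.4005791  -0.35809665  3.3040945 ] 0.6771170249505912
8.0583 [521.27102886  78.22912924   9.28391158] 0.8257091817554202
9.025 (array([521.12140221,  78.20528904, 110.60884619]), array([-2.26421951, -2.17509611,  0.00301149]))
```

View pics/p1.png

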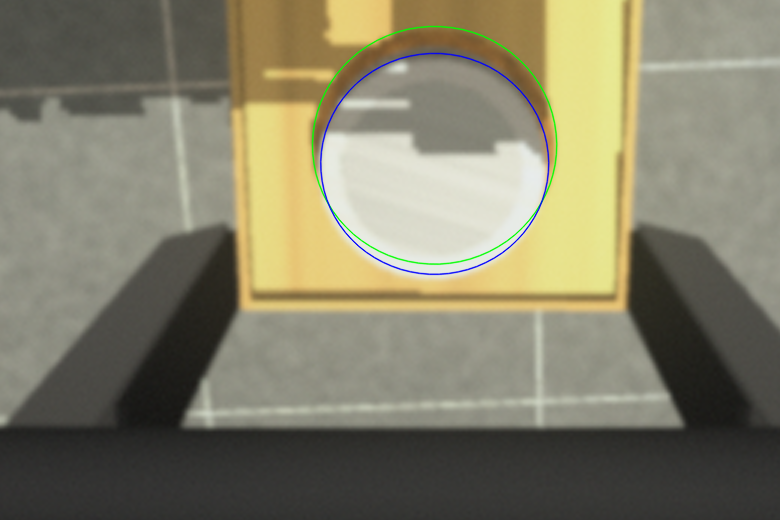

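The wide tin sits centred on the pad. The model circle for (521.6,78.2) matches it within about 0.5 mm. Next is the middle tin.

```bash
python3 - <<'E'
from h import *
o=ori(87.7)
for i in range(4):
    robot.wait(.02);print(read_state()['tool_pos'].round(2),read_state()['joint_positions'].round(4))
robot.set_gripper(0.9)
robot.move_pose([576,-276.5,110],o);robot.wait(.3)
P=[];
for i in range(6):
    robot.wait(.02);P.append(read_state()['tool_pos'])
P=np.array(P);print(P.round(2))
s=read_state();pose=(P.mean(0),o);print(s['t'])
raw=camera('wrist');np.save('pics/c1.npy',raw)
m=wm();im=cv2.resize(raw,None,fx=3,fy=3,interpolation=cv2.INTER_CUBIC)
circ(im,m,pose,(576,-276.5),26,20,(0,0,255),3)
save(im[470:990,420:1200],'c1.png')
E
```

```text
[521.44  78.2  111.02] [-0.0154  0.2066  1.7499  0.      1.1869 -1.546 ]
[521.54  78.19 111.12] [-0.0154  0.2066  1.7498  0.      1.1869 -1.546 ]
[521.6   78.2  111.18] [-0.0154  0.2065  1.7497  0.      1.1869 -1.546 ]
[521.66  78.2  111.28] [-0.0154  0.2064  1.7496 -0.      1.187  -1.546 ]
[[ 576.29 -275.55  110.12]
 [ 576.28 -275.64  110.15]
 [ 576.27 -275.69  110.15]
 [ 576.25 -275.77  110.14]
 [ 576.23 -275.84  110.15]
 [ 576.24 -275.9   110.14]]
11.2583
```

View pics/c1.png

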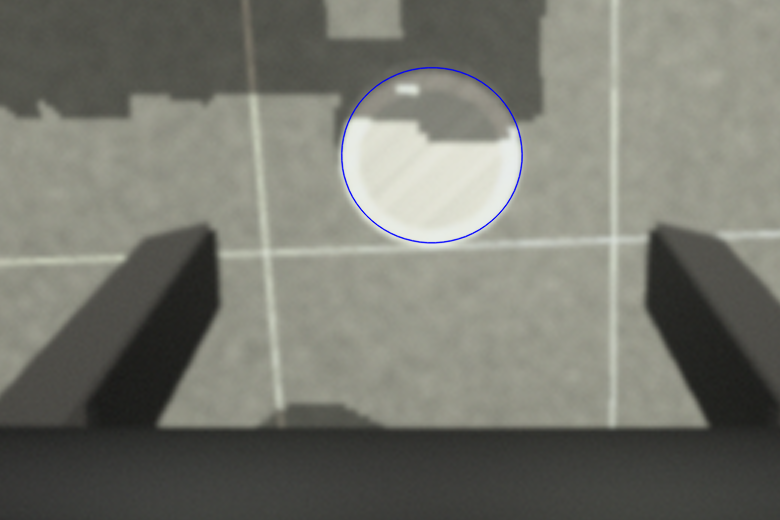

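The blue model circle at (576,-276.5) fits the middle tin. I'll grip it, letting the arm settle first.

```bash
python3 - <<'E'
from h import *
o=ori(87.7)
robot.movel([576,-276.5,25],o,v=150)
print(robot.movel([576,-276.5,4],o,v=50,threshold=12))
robot.wait(.4)
robot.set_gripper(0.0); robot.wait(0.4)
s=read_state();pose=(s['tool_pos'],s['tcp_rot']);print(s['t'],pose,s['ft_force'],s['gripper_width'])
raw=camera('wrist');np.save('pics/c2.npy',raw)
m=wm();im=cv2.resize(raw,None,fx=3,fy=3,interpolation=cv2.INTER_CUBIC)
p=pose[0];circ(im,m,pose,p[:2],26,20,(0,0,255),3);circ(im,m,pose,(p[0]-1,p[1]),26,20,(255,0,0),3)
save(im[470:990,420:1200],'c2.png')
E
```

```text
False
14.0083 (array([ 576.00746738, -276.49223524,    3.99711062]), array([2.26555323e+00, 2.17642219e+00, 8.53606264e-06])) [-0.5506644   0.57363665  0.22985268] 0.5480488154863524
```

View pics/c2.png

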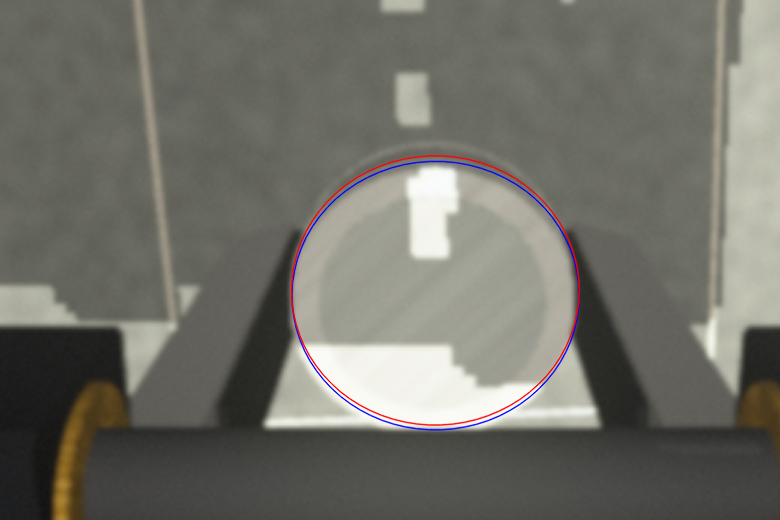

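Offset in the jaws is about 0.1 mm. Now I'll place it on the wide tin.

```bash
python3 - <<'E'
from h import *
o=ori(87.7);x,y=521.9,78.2
p=read_state()['tool_pos']
robot.movel([p[0],p[1],120],o,v=200)
robot.move_pose([x,y,120],o)
robot.movel([x,y,38],o,v=150); robot.wait(.6); print(read_state()['ft_force'],read_state()['tool_pos'])
r=robot.movel([x,y,31.3],o,v=15,threshold=3)
s=read_state();print(r,s['t'],s['tool_pos'],s['ft_force'],s['gripper_width'])
robot.set_gripper(0.7);robot.wait(.1)
s=read_state();print(s['t'],s['tool_pos'],s['gripper_width'])
robot.movel([x,y,130],o,v=200);robot.wait(.7)
s=read_state();pose=(s['tool_pos'],s['tcp_rot']);print(s['t'],pose)
raw=camera('wrist');np.save('pics/p2.npy',raw)
m=wm();im=cv2.resize(raw,None,fx=3,fy=3,interpolation=cv2.INTER_CUBIC)
circ(im,m,pose,(521.8,78.2),32,28,(0,255,0),3);circ(im,m,pose,(521.8,78.2),26,48,(0,0,255),3)
save(im[470:990,420:1200],'p2.png')
E
```

```text
[-0.16989174  0.5606659  -0.91276514] [521.92044232  78.22420435  38.09736776]
True 17.8667 [521.84095493  78.2032513   31.90609143] [ 0.19295663 -0.39088682  3.21804809] 0.5474960025428367
18.425 [520.59237669  78.22787929  30.97432164] 0.6999733944052313
19.7667 (array([521.93826067,  78.18676503, 130.01430251]), array([2.26553629e+00, 2.17637959e+00, 2.69231714e-05]))
```

View pics/p2.png

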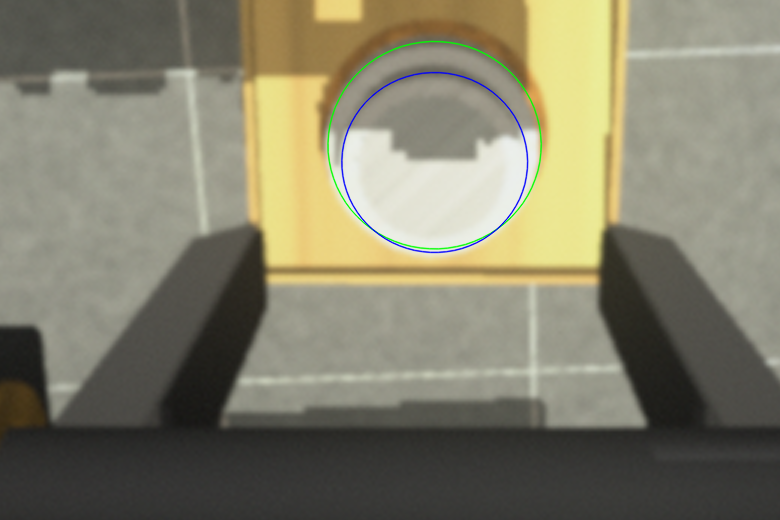

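```bash
python3 - <<'E'
from h import *
raw=np.load('pics/p2.npy');s=read_state();pose=(s['tool_pos'],s['tcp_rot']);print(pose[0])
m=wm();im=cv2.resize(raw,None,fx=7,fy=7,interpolation=cv2.INTER_CUBIC);im0=im.copy()
circ(im,m,pose,(521.8,78.2),32,28,(0,255,0),7);circ(im,m,pose,(521.8,78.2),26,48,(0,0,255),7)
save(im[1160:1700,1710:2280],'p2z.png')
E
```

```text
[521.96235322  78.19859325 130.06506429]
```

View pics/p2z.png

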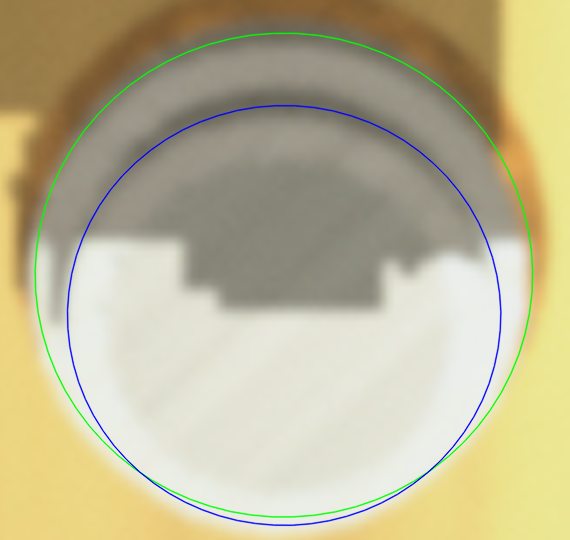

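The stack is concentric within about 0.5 mm. Next is the small tin at about (551.3,319.6).

```bash
python3 - <<'E'
from h import *
o=ori(87.7);x,y=551.3,319.6
robot.set_gripper(0.85)
robot.move_pose([x,y,110],o);robot.wait(.7)
s=read_state();pose=(s['tool_pos'],s['tcp_rot']);print(s['t'],pose)
raw=camera('wrist');np.save('pics/b1.npy',raw)
m=wm();im=cv2.resize(raw,None,fx=3,fy=3,interpolation=cv2.INTER_CUBIC)
circ(im,m,pose,(x,y),20,18,(0,0,255),3)
save(im[470:990,420:1200],'b1.png')
E
```

```text
21.9333 (array([551.27347039, 319.58038525, 109.98446959]), array([-2.26554968e+00, -2.17642180e+00,  1.21091889e-04]))
```

View pics/b1.png

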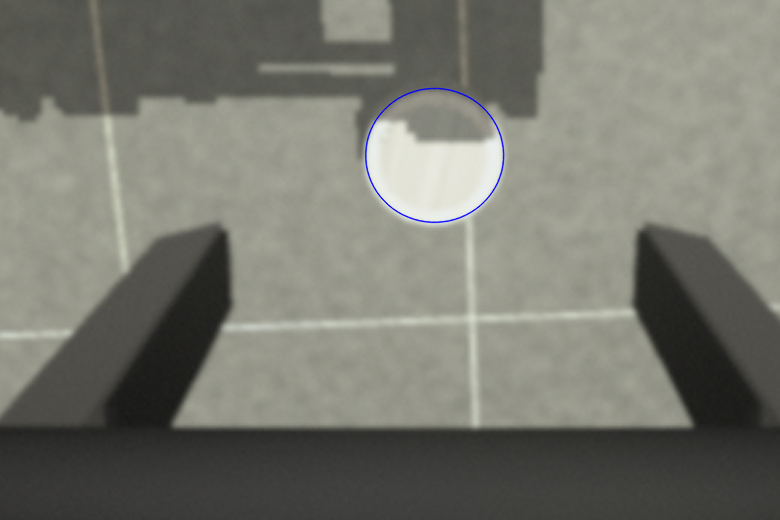

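```bash
python3 - <<'E'
from h import *
o=ori(87.7);x,y=551.3,319.6
robot.movel([x,y,25],o,v=150)
print(robot.movel([x,y,2.5],o,v=50,threshold=12))
robot.wait(.4)
robot.set_gripper(0.0); robot.wait(0.4)
s=read_state();pose=(s['tool_pos'],s['tcp_rot']);print(s['t'],pose,s['ft_force'],s['gripper_width'])
z0=pose[0][2]
raw=camera('wrist');np.save('pics/b2.npy',raw)
m=wm();im=cv2.resize(raw,None,fx=3,fy=3,interpolation=cv2.INTER_CUBIC)
p=pose[0];circ(im,m,pose,p[:2],20,18,(0,0,255),3);circ(im,m,pose,(p[0]-1,p[1]),20,18,(255,0,0),3)
save(im[470:990,420:1200],'b2.png')
robot.movel([p[0],p[1],140],o,v=200)
robot.move_pose([522,78,140],o)
robot.movel([522,78,58],o,v=150);robot.wait(.6)
print(read_state()['tool_pos'],read_state()['gripper_width'],read_state()['t'])
E
```

```text
False
24.8083 (array([551.30582246, 319.63528189,   2.51575125]), array([-2.26559144e+00, -2.17635899e+00, -7.38424254e-05])) [ 0.15158398 -0.62215975  0.10994768] 0.4211865464124589
[522.02633786  77.93768897  58.08802628] 0.4163179737102264 27.9583
```

View pics/b2.png

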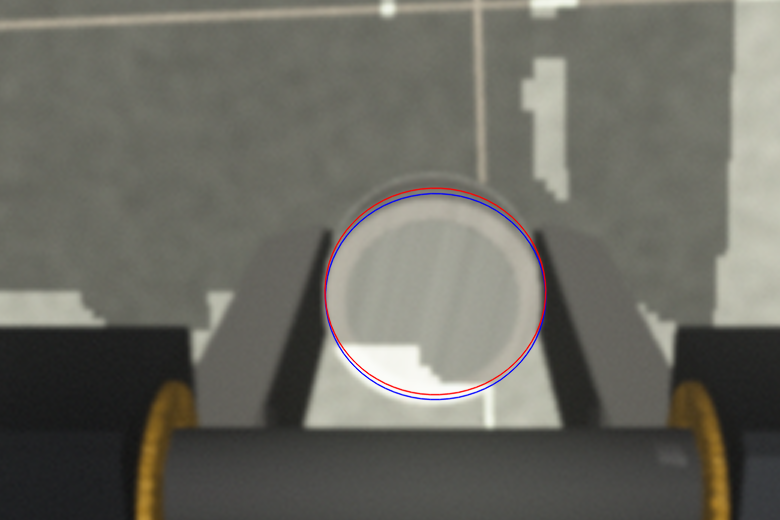

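```bash
python3 - <<'E'
from h import *
o=ori(87.7);x,y=521.9,78.0
r=robot.movel([x,y,49.8],o,v=15,threshold=3)
s=read_state();print(r,s['t'],s['tool_pos'],s['ft_force'],s['gripper_width'])
robot.set_gripper(0.58);robot.wait(.1)
robot.movel([x,y,160],o,v=200);robot.set_gripper(0.6);robot.wait(.6)
s=read_state();pose=(s['tool_pos'],s['tcp_rot']);print(s['t'],pose)
raw=camera('wrist');np.save('pics/p3.npy',raw)
m=wm();im=cv2.resize(raw,None,fx=5,fy=5,interpolation=cv2.INTER_CUBIC)
for r,z,c in [(32,28,(0,255,0)),(26,48,(0,0,255)),(20,66,(255,0,0))]: circ(im,m,pose,(522,78),r,z,c,5)
save(im[600:1180,1050:1750],'p3.png')
im=cv2.resize(raw,None,fx=1.4,fy=1.4);save(im,'p3f.png')
E
```

```text
True 28.4667 [521.71671848  78.00957025  50.4225057 ] [-0.2596433   0.44950155  4.25700124] 0.4153859529301784
30.5917 (array([521.93200714,  78.0141232 , 160.07096321]), array([2.26544803e+00, 2.17638383e+00, 1.60334496e-04]))
```

View pics/p3.png

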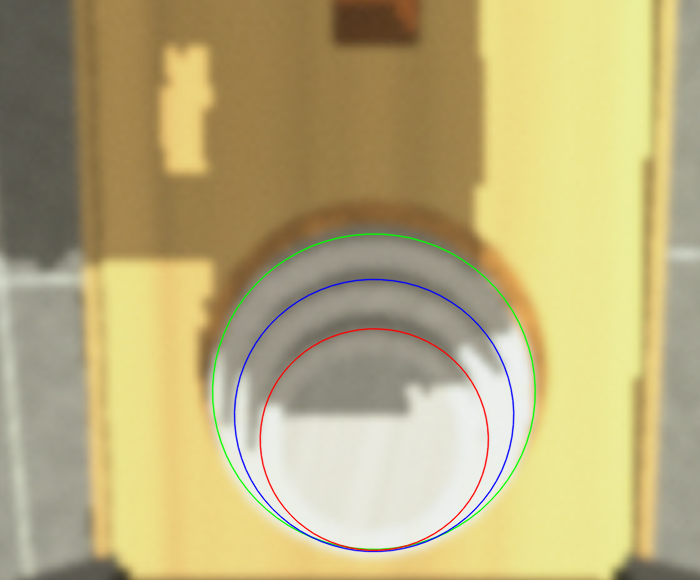

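View pics/p3f.png

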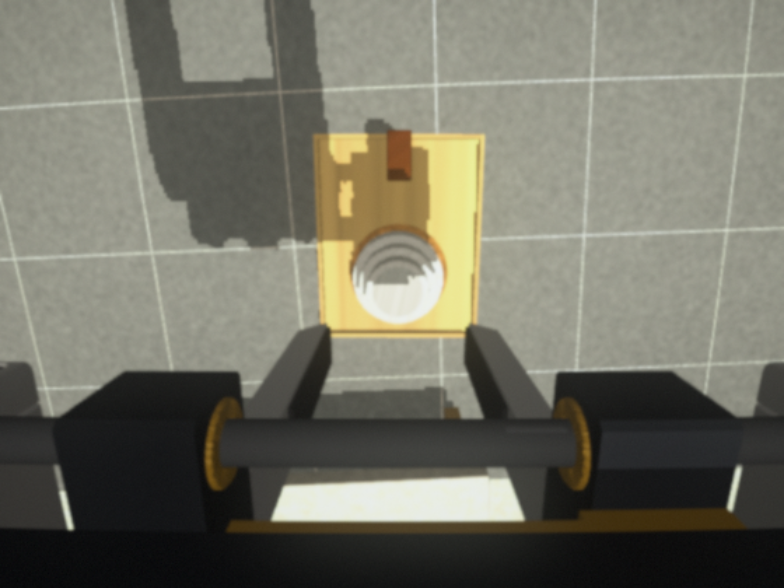

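The tins stack concentrically: small at (374,440), middle at (374,415) and wide at (374,392) in the crop, all on their model circles. Now I'll measure the shelf and tab in one settled wrist view.

```bash
python3 - <<'E'
from h import *
robot.move_pose([560,-5,230],ori(0));robot.wait(.8)
s=read_state();pose=(s['tool_pos'],s['tcp_rot']);print(s['t'],repr(pose))
raw=camera('wrist');np.save('pics/s1.npy',raw);save(raw,'s1.png',1.4)
def cr(x0,y0,w=95,h=70):
    return cv2.resize(raw[y0:y0+h,x0:x0+w],None,fx=4,fy=4,interpolation=cv2.INTER_CUBIC)
E
```

```text
32.6917 (array([559.98647596,  -5.01308981, 230.00548276]), array([ 3.14157067e+00, -3.92705534e-05, -2.76881801e-05]))
```

View pics/s1.png

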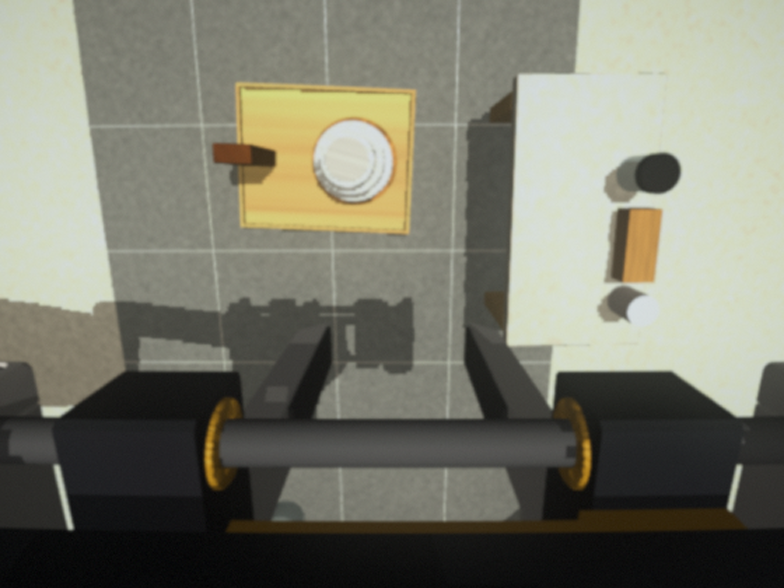

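```bash
python3 - <<'E'
from h import *
raw=np.load('pics/s1.npy')
def cr(x0,y0,w=48,h=36):
    c=cv2.resize(raw[y0:y0+h,x0:x0+w],None,fx=8,fy=8,interpolation=cv2.INTER_CUBIC)
    for k in range(0,w,6): cv2.putText(c,str(x0+k),(k*8,9),0,.33,(255,0,0));cv2.line(c,(k*8+4,10),(k*8+4,15),(255,0,0))
    for k in range(0,h,6): cv2.putText(c,str(y0+k),(0,k*8+8),0,.33,(0,0,255));cv2.line(c,(22,k*8+4),(28,k*8+4),(0,0,255))
    return c
a=np.hstack([cr(345,40),cr(340,225)]);b=np.hstack([cr(148,90),cr(440,40)])
save(np.vstack([a,b]),'s1z.png')
E
```

```text
(no output)
```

View pics/s1z.png

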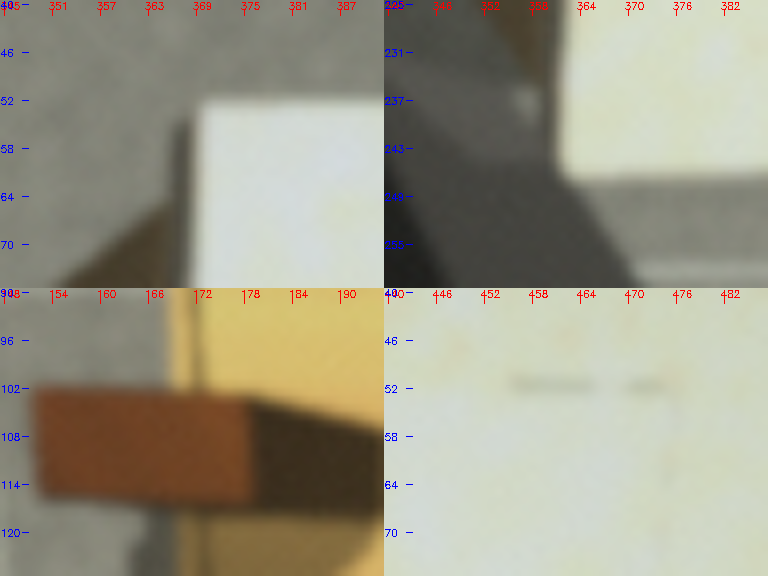

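```bash
python3 - <<'E'
from h import *
m=wm();s=read_state();pose=(s['tool_pos'],s['tcp_rot'])
q=lambda u,v,z:onz(m,(u,v),z,pose)
a,b=q(369.6,52.1,92),q(362,246.9,92);print('shelf',a.round(1),b.round(1),np.linalg.norm(a-b))
mid=(a+b)/2;yaw=np.degrees(np.arctan2(-(a-b)[0],(a-b)[1]));print(mid,yaw)
T=[q(*c,75) for c in [(151.9,101.9),(178.4,103.0),(178.9,116.4),(152.75,115.9)]];print(np.round(T,1));t=np.mean(T,0);print('tab',t)
C=[q(u/1.4-.15,v/1.4-.15,10) for u,v in [(236,83),(415,90),(409,234),(240,226)]];C=np.array(C);print(C.round(1),C.mean(0))
print('tray yaw',[np.degrees(np.arctan2(*(C[1]-C[0])[[1,0]])),np.degrees(np.arctan2(*(C[2]-C[3])[[1,0]]))])
# stack top
print('small top',q(349/1.4-.15,157/1.4-.15,66))
# fixed-camera check of the shelf corners, tab
for n in ['scene','side']:
    print(n,(proj(camera_model(n),[a,b,t])*1.4).round(1))
E
```

```text
shelf [638.3 131.3  92. ] [641.7 -58.3  92. ] 189.55462703482308
[639.98951701  36.49970445  92.        ] 1.0487500694457552
[[427.6  88.9  75. ]
 [454.2  87.7  75. ]
 [453.8  74.7  75. ]
 [427.2  75.3  75. ]]
tab [440.69332526  81.65536016  75.        ]
[[425.4 141.7  10. ]
 [574.  135.7  10. ]
 [569.7  16.   10. ]
 [419.7  23.3  10. ]] [497.21852111  79.16281894  10.        ]
tray yaw [np.float64(-2.3026119317239573), np.float64(-2.7567618241153)]
small top [523.8235355   79.21897975  66.        ]
scene [[437.3 342.4]
 [324.5 286.9]
 [473.3 257. ]]
side [[350.8 223.7]
 [434.6 267.3]
 [278.7 294.3]]
```

The shelf's front edge measures 189.6 mm (text says 190), with its origin at (640.0,36.5) and yaw about 1.1°. The tab is at (440.6,81.6) and tray yaw is about -2.4°; pad, tab and corners agree. I'll grip the tab next.

```bash
python3 - <<'E'
from h import *
o=ori(87.6);x,y=440.6,81.6
robot.set_gripper(.5)
robot.move_pose([x,y,160],o)
robot.movel([x,y,60],o,v=120);robot.wait(.4)
print(robot.movel([x,y,36],o,v=50,threshold=8));robot.wait(.6)
s0=read_state();print(s0['tool_pos'],s0['ft_force'])
raw=camera('wrist');save(raw,'t0.png',1.4)
robot.set_gripper(0.0);robot.wait(.4)
s=read_state();print(s['t'],s['tool_pos'],s['ft_force'],s['wrist_torque'],s['gripper_width']*94)
raw=camera('wrist');save(raw,'t1.png',1.4)
E
```

```text
False
[440.63709332  81.60345423  36.06665304] [ 0.70788859 -0.03648993  0.60763853]
38.05 [440.59671278  81.68624831  35.99864441] [ 0.73232339  1.28920875 -0.80341683] [ 0.21032565 -0.12139562  0.11782496] 14.094752763028705
```

View pics/t1.png

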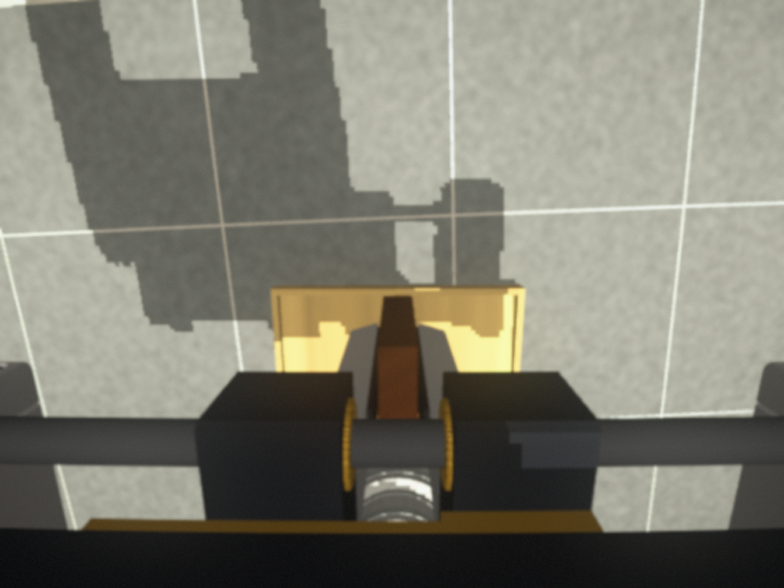

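The tab is gripped (14.1 mm opening) with hardly any side force, and the stack is standing at (400,495). I'll slide it to the bay mouth while turning to the shelf's yaw.

```bash
python3 - <<'E'
from h import *
r=robot.movel([495.5,33.9,36],ori(91.1),v=25,threshold=25);robot.wait(.7)
s=read_state();print(r,s['t'],s['tool_pos'],s['ft_force'],s['wrist_torque'],s['gripper_width']*94)
raw=camera('scene');save(raw[110:330,130:420],'v1.png',2.6)
raw=camera('wrist');save(raw,'v1w.png',1.4)
E
```

```text
False 41.8583 [495.46306077  33.93313495  35.99180609] [-3.39829497  3.07833151  4.48875617] [0.67357112 0.52398871 0.15017837] 13.7992313050438
```

View pics/v1.png

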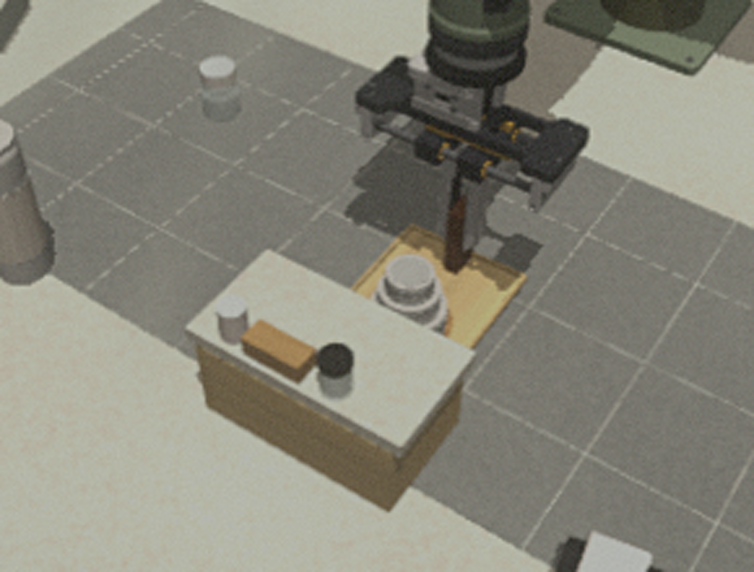

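The tray is at the bay mouth with the stack standing concentric at (410,295) in the crop. Now I'll slide it in, with a force-guarded finish.

```bash
python3 - <<'E'
from h import *
import math
c,s_=math.cos(math.radians(1.1)),math.sin(math.radians(1.1))
P=lambda d:[640+d*c,36.5+d*s_,36]
o=ori(91.1)
print(robot.movel(P(-52),o,v=30,threshold=12))
robot.wait(.5)
s=read_state();print(s['t'],s['tool_pos'],s['ft_force'],s['gripper_width']*94)
r=robot.movel(P(-37),o,v=12,threshold=7)
s=read_state();print(r,s['t'],s['tool_pos'],s['ft_force'])
robot.wait(.3)
s=read_state();print(r,s['t'],s['tool_pos'],s['ft_force'],((s['tool_pos'][:2]-[640,36.5])@[c,s_]))
for n in ['scene','side']: 
    raw=camera(n);np.save('pics/f_%s.npy'%n,raw)
save(np.load('pics/f_side.npy')[100:320,150:440],'f1.png',2.6)
E
```

```text
False
45.6917 [588.08554243  35.42346779  36.01120035] [-5.22491998  0.18265759  3.7624144 ] 13.793884949540669
True 46.4917 [595.97237513  35.76577634  36.01757818] [-1.67154846 -0.57781181  3.50326078]
True 46.7917 [595.85177935  35.75618563  36.02362997] [ 4.29017041 -0.17464162  1.0367609 ] -44.15436399830893
```

View pics/f1.png

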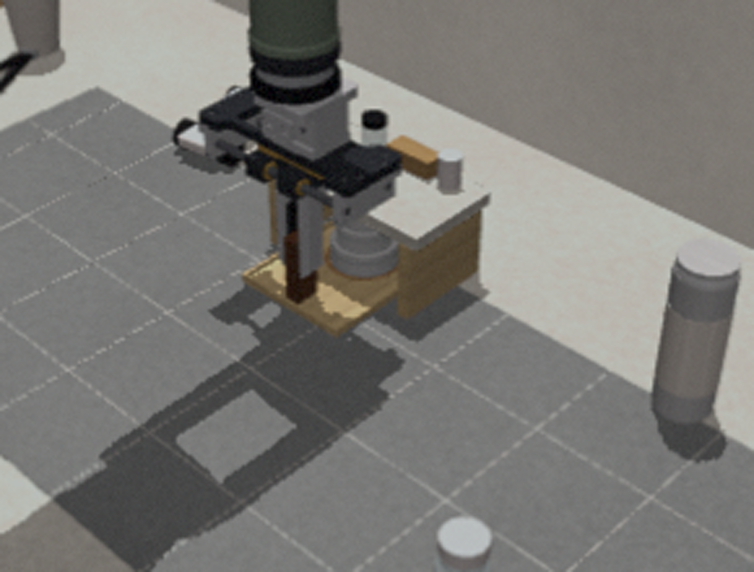

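It stopped at -44.15 mm, where home is -44.0. The force then rebounded, so I'll press again with a higher limit to confirm a solid stop.

```bash
python3 - <<'E'
from h import *
import math
c,s_=math.cos(math.radians(1.1)),math.sin(math.radians(1.1))
P=lambda d:[640+d*c,36.5+d*s_,36]
o=ori(91.1)
for th in (16,):
    r=robot.movel(P(-39),o,v=10,threshold=th)
    s=read_state();print(r,s['t'],s['tool_pos'],s['ft_force'],((s['tool_pos'][:2]-[640,36.5])@[c,s_]))
robot.wait(.4)
s=read_state();print(s['t'],s['tool_pos'],s['ft_force'],((s['tool_pos'][:2]-[640,36.5])@[c,s_]))
E
```

```text
True 47.4917 [595.13247745  35.73507549  35.98054651] [-2.0584526   1.08557471  2.56834236] -44.87393859974624
47.8917 [595.85290646  35.76508582  35.98186753] [-5.07295263  0.47362717  0.60864534] -44.15306623485348
```

```bash
python3 - <<'E'
from h import *
import math
c,s_=math.cos(math.radians(1.1)),math.sin(math.radians(1.1))
o=ori(91.1)
f=lambda s:(round(float((s['tool_pos'][:2]-[640,36.5])@[c,s_]),2),s['ft_force'].round(1),round(s['gripper_width']*94,2))
for d in (-43.8,-43.3,-42.8,-42.3):
    r=robot.movel([640+d*c,36.5+d*s_,36],o,v=5,threshold=30);robot.wait(.3)
    s=read_state();print(d,r,s['t'],f(s))
    if abs(s['ft_force'][0])>14: break
raw=camera('wrist');save(raw,'f2.png',1.4)
E
```

```text
-43.8 False 48.8833 (-43.79, array([-2.4,  1.8,  1.2]), 13.81)
-43.3 False 49.4333 (-43.8, array([-4.6,  2.3,  3.2]), 13.86)
-42.8 False 49.9833 (-43.82, array([-7.8,  1.1,  4. ]), 13.72)
-42.3 False 50.5333 (-43.86, array([-8.7,  0.3,  5.3]), 13.67)
```

View pics/f2.png

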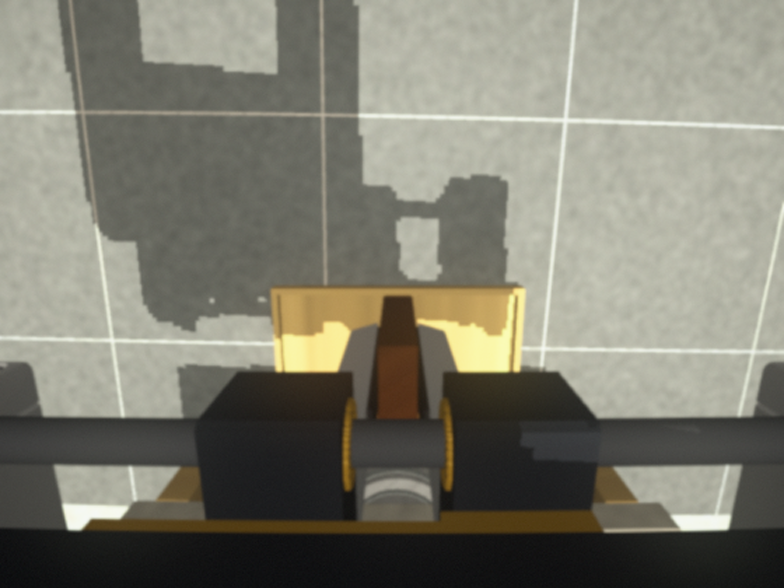

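It's a solid stop. The position holds at -43.8 while the push force builds, and the tab has not slipped in the grip. I'll relax, let go and withdraw.

```bash
python3 - <<'E'
from h import *
import math
c,s_=math.cos(math.radians(1.1)),math.sin(math.radians(1.1))
o=ori(91.1); P=lambda d,z:[640+d*c,36.5+d*s_,z]
robot.movel(P(-43.6,36),o,v=5);robot.wait(.5)
s=read_state();print(s['tool_pos'],s['ft_force'])
robot.set_gripper(.4);robot.wait(.4)
s=read_state();print(s['t'],s['tool_pos'],s['ft_force'],s['gripper_width'])
robot.movel(P(-43.6,100),o,v=60)
robot.movel(P(-43.6,190),o,v=150)
robot.move_pose([500,0,260],ori(0));robot.wait(.7)
s=read_state();pose=(s['tool_pos'],s['tcp_rot']);print(s['t'],repr(pose))
for n in ['wrist','side','scene']:
    raw=camera(n);np.save('pics/e_%s.npy'%n,raw);save(raw,'e_%s.png'%n,1.4)
save(np.load('pics/e_side.npy')[120:260,150:350],'e_sz.png',3.9)
E
```

```text
[596.20277608  35.7715429   35.96942548] [-4.30059107  2.1414867   3.72981559]
52.4667 [596.44084136  35.67029573  36.02552873] [-0.53831828  1.20288975 -0.76945998] 0.39877637162737417
56.475 (array([ 5.00019284e+02, -7.28537030e-03,  2.60041817e+02]), array([3.14155745e+00, 2.59711909e-05, 1.33055341e-04]))
```

View pics/e_sz.png

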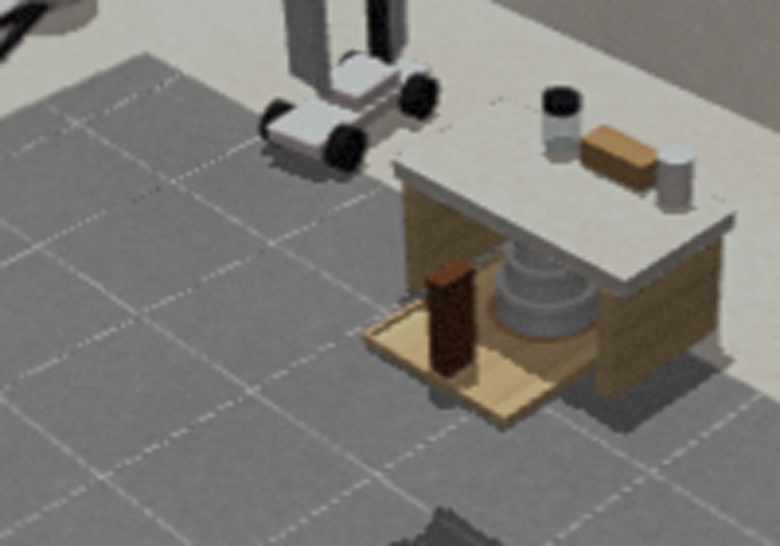

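View pics/e_wrist.png

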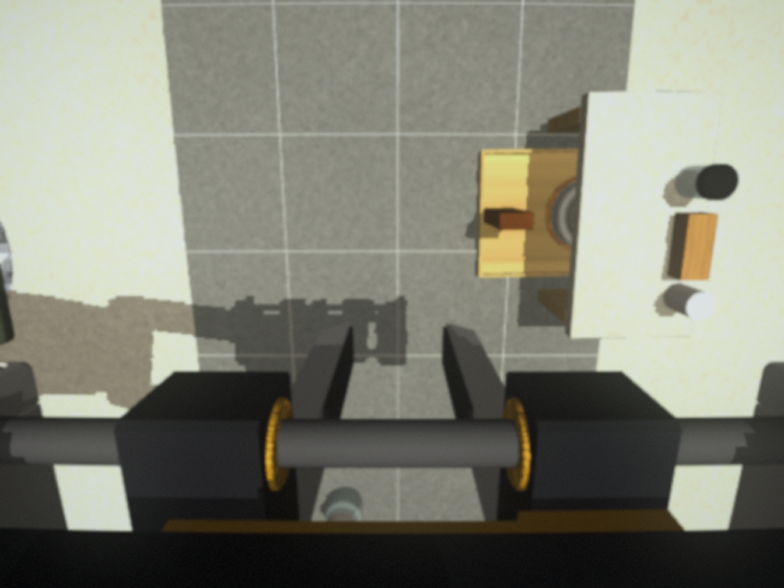

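View pics/e_scene.png

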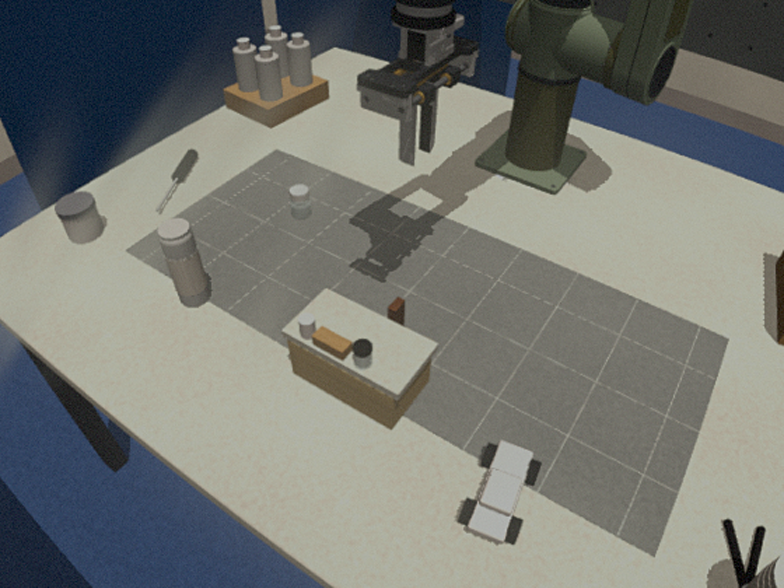

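The stack stands under the shelf and the gripper is clear. The jar (300,198), can (180,255) and car (500,490) are at their original pixels. One last numeric check of the tray's depth before handing in.

```bash
python3 - <<'E'
from h import *
m=wm();pose=((500.02,0,260.04),ori(0))
q=lambda u,v,z:onz(m,(u/1.4-.15,v/1.4-.15),z,pose)
a,b=q(588,92,92),q(570,338,92)
L,Rr=q(481,149,10),q(477.5,278,10)
d=(a-b)[:2];ey=d/np.linalg.norm(d);ex=np.array([ey[1],-ey[0]]);o=((a+b)/2)[:2]
print(np.linalg.norm(a-b),o,np.linalg.norm((L-Rr)))
for p in (L,Rr): print((p[:2]-o)@ex,(p[:2]-o)@ey)
print('expect -62, +-60')
ticket.hand_in();print(read_state()['t'])
E
```

```text
188.45657917526037 [639.33301854  36.30013091] 121.06720349237168
-62.24061388540129 60.45231571689339
-62.661321323686394 -60.61415679599807
expect -62, +-60
the job is handed in; nothing more can be done
the job is handed in; nothing more can be done
```

The three tins are stacked on the cork pad, widest to smallest, and the tray is fully home under the shelf. I slid it in by its tab, let go, backed the gripper clear and handed in at about 56.5 s.

**Last checks:**
- **Stack:** before the slide the tins matched their model circles to about 0.5 mm, and the last pictures show the stack still standing under the shelf.
- **Tray home:** the tray stopped hard at about -43.8 mm tab distance (nominal -44) while the push force rose to about 9 N. In the final view its tail measured -62.2 and -62.7 mm (nominal -62), with its sides at +60.5 and -60.6 mm.
- **Other objects:** the jar, spray can and car sit at the same places in the pictures as at the start.

**Disagreements:**
- **Wrist camera calibration:** after my first script the wrist camera's stated mounting changed by about 3.5 mm, putting it about 3 to 4 mm off the fixed cameras sideways. I corrected that offset from the first gripped tin. The wrist and fixed cameras then agreed to about 1 mm.
- **First stops at the panel:** the first two force-guarded stops at the back panel gave unclear force readings. I pressed again in small steps to confirm contact.

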